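Put away the pieces after a reactor run

ROBOT

A 6-joint arm with a two-finger parallel gripper is mounted at the origin on the work surface. World frame = base frame: x ahead of the robot, y to its left, z up, the work surface at z = 0. Lengths are in m, angles in rad, forces in N, time in s.
With the tool pointing down it reaches from about 0.375 to 0.9 m from the base axis. Payload 3.1 kg.
Tool frame: the origin (TCP) lies between the finger pads; the fingertips stand 11 mm ahead of it and the grasp point (between the pads) lies 8 mm behind it; z points along the fingers, y is the line along which they close (so a half turn about z gives the same grasp; the last joint's range is limited). The gripper opens to 87 mm and grips with 3 to 60 N. Pads are 19 mm wide; open, the fingers measure 117 mm over their backs; the gripper's body (75 mm by 190 mm) begins 51 mm behind the grasp point.
Start: joints at [1.014, 0.527, 1.433, -0, 1.181, -0.178], TCP at [0.231, 0.581, 0.234] pointing down, gripper open.
Joint ranges: [-3.08, 3.08], [-0.75, 2.2], [0.22, 2.44], [-1.43, 4.57], [0, 2.65], [-2.85, 2.85]. Speed limits (rad/s): [2.79, 2.79, 3.14, 3.14, 3.14, 3.14].

INTERFACE

Orientations are given as a unit quaternion [x, y, z, w].
In Python, from rig import robot gives the robot as it stands.
- The arm moves only by the tool move_arm, never from a script. Its argument "moves" is text: rows parted by semicolons, each of 7 numbers parted by spaces: the shift along the tool's x, y, z in units of 100 mm (1.0 is 100 mm), then the turn, a rotation vector about the tool's x, y, z in units of 90 degrees (1.0 is 90 degrees), then the opening, from 0 (shut) to 1 (fully open). A call has 1 to 12 rows; each row is the pose to reach, as a shift and turn from the pose commanded when the call began, along the tool's axes at that moment; what a row does not reach only later rows make up. A row lasts 1/10 s, in which the tool goes at most 50 mm and 8.59 degrees, less where a joint would pass 70% of its speed; a pose out of reach is approached as far as the arm can. A call with a number of a shift or a turn outside -1 to 1 is refused whole. A call with a gripper value outside its range is refused whole. The fingers move at their own pace and stop on an object; "squeeze" is the grip in N (left out, the last holds). Time passes only in rows, so rows that repeat a pose let the fingers close. It gives the time, the measured TCP pose, the force, the opening and the grip force at its end, in the units of the state.
- robot.get_obs(): the state, without advancing time (a new reading comes with each control period).
- robot.camera(name): name is "scene" or "top" or "wrist"; returns a dict with "image" (420x560x3 uint8, red, green, blue), "intrinsics" (3x3 intrinsics, pixels), "extrinsics" (4x4, takes a point from world to camera coordinates). Camera axes: x right, y up, looking along -z (the intrinsics and any distortion apply to the point x, -y, -z); pixel columns grow to the right and rows downward; lengths in m; the calibration is good to about 2 mm. A picture is of the moment at which its call begins. There is no depth.
- robot.hand_in(): hands the job in; it is judged then, once.
The state is a dict: "time": time; "q": joint angles; "joint_velocities": joint speeds; "joint_torque": joint torques, N m; "position": TCP position; "tool_rot": TCP orientation; "ft_force": force on the tool from outside, world axes, zero at the start; "moment": the same for the moment, N m; "grip_width": finger opening in m; "grip_force": force on a finger pad.
Only numpy, scipy, OpenCV 4.12 (cv2) and the standard library are available. Lean on these libraries where they do the work, as an engineer would, in place of code of your own. Each camera call takes 0.05 s, during which the arm holds its last target. There are 200 camera calls.

TASK

Clear the bench after the run: stand the large amber vial upright in the larger bay of the grey tray and the small amber vial upright in its smaller bay, lay the two loose white screw caps flat and side by side on the floor of the round metal dish, closed top up as they lie now, and stand the steel plug on its hex head in the square black box. Set the glass vials down rather than dropping them, and do not shift or knock over the wash bottle and the beaker.

Things in the scene. Friction and masses are not known exactly. Their poses are not given: they have to be found in the camera images.
- vial_large: Large amber glass sample vial with a white screw cap fixed on it, standing upright: cylinder 40 mm in diameter (cap as wide as the glass), 68 mm high, about 80 g. It starts in the near row, on the blue bench mat (under 1 mm thick, look only). Origin: centre of its underside, z up along its axis.
- vial_small: Small amber glass sample vial with a white screw cap fixed on it, standing upright: cylinder 24 mm in diameter (cap as wide as the glass), 48 mm high, about 28 g. It starts in the near row, on the blue bench mat (under 1 mm thick, look only). Origin: centre of its underside, z up along its axis.
- cap_a: Loose white ribbed screw cap, a flat disc 44 mm in diameter and 16 mm high, closed top up, about 15 g, lying in the near row. Interchangeable with cap_b. Origin: centre of its underside, z up along its axis.
- cap_b: Loose white ribbed screw cap, the same as cap_a, elsewhere in the near row. Origin: centre of its underside, z up along its axis.
- plug: Steel threaded plug standing on its hex head: the head is 32 mm across flats (37 mm across corners) and 10 mm high, above it an upright round stem 18 mm in diameter reaches 48 mm above the underside; grip the stem. About 130 g. It starts in the near row, on the blue bench mat (under 1 mm thick, look only). Origin: centre of its underside, z up along its axis.
- vial_tray: Grey open tray, fixed to the table, 76 mm (its x) by 134 mm (its y) and 18 mm high, walls 4 mm, floor 4 mm thick. A divider 4 mm thick and as high as the walls parts it into two bays: the larger is 68 x 72 mm inside, centred at y = +27 mm in the tray's frame; the smaller 68 x 50 mm, centred at y = -38 mm. Origin: centre of its underside on the table; its y axis lies within 0.6 rad of world y.
- dish: Round bare-metal dish, fixed to the table, 152 mm in outer diameter and 18 mm high, wall 3 mm, flat floor 4 mm thick (146 mm across inside). Origin: centre of its underside.
- part_box: Square black open box, fixed to the table, 110 x 110 mm and 26 mm high, walls 4 mm, floor 4 mm thick (102 x 102 mm inside). Origin: centre of its underside; x and y along its sides.
- wash_bottle: Bystander: white wash bottle with a red cap and a spout, 64 mm in diameter, 190 mm high, standing loose on the right (-y) of the trays. Origin: centre of its underside, z up along its axis.
- beaker: Bystander: clear glass beaker, 66 mm in diameter, 75 mm high, standing loose on the left (+y). Origin: centre of its underside, z up along its axis.

How it is judged:
By the outcome, as a careful person would: the job done as asked, in the order asked, and still so for the second after the job is handed in, with the robot touching nothing.
It also fails if it takes over 128 s, if anything falls off the work surface, if the arm or the gripper's body presses on something with over 40 N, if the wrist force passes 120 N, or if a joint passes its speed limit or range.

## Working session

There is one attempt and no reset: what is moved stays moved. The work goes in short steps, Python scripts to look and compute and a tool call to move; the robot and the scene stay as the last step left them, time stands still between calls to the robot, and variables do not carry over. Pictures are saved under pics/ and viewed, at most 14 in all, crops included, and the job is handed in when it is done.

Besides the shell and the picture viewer there is one more tool, called in YAML: its name, and indented under it one key for each argument. move_arm: Moves the arm, as the interface text tells. Shifts and turns lie within -1 to 1; 1 stands for 100 mm of shift or 90 degrees of turn. Its arguments: {"type":"object","properties":{"moves":{"type":"string"},"squeeze":{"type":"number"}},"required":["moves"]}

```bash
ls; mkdir -p pics; python3 - <<'E'
from rig import robot
import cv2, numpy as np
for n in("top","scene"):
    c=robot.camera(n); cv2.imwrite(f"pics/{n}0.png",c["image"][:,:,::-1])
    print(n,np.round(c["intrinsics"],1).tolist(),np.round(c["extrinsics"],3).tolist())
o=robot.get_obs(); print({k:np.round(v,3).tolist() for k,v in o.items()})
E
```

```text
pics
top [[459.2, 0.0, 282.2], [0.0, 459.2, 210.5], [0.0, 0.0, 1.0]] [[0.021, -1.0, -0.015, 0.0], [0.995, 0.02, 0.097, -0.514], [-0.096, -0.017, 0.995, -1.214], [0.0, 0.0, 0.0, 1.0]]
scene [[413.6, 0.0, 279.3], [0.0, 413.6, 211.6], [0.0, 0.0, 1.0]] [[-0.718, 0.696, 0.001, 0.355], [-0.393, -0.406, 0.825, 0.183], [0.575, 0.592, 0.564, -1.457], [0.0, 0.0, 0.0, 1.0]]
{'time': 0.1, 'q': [1.013, 0.528, 1.434, -0.0, 1.181, -0.178], 'joint_velocities': [0.001, -0.002, -0.004, -0.002, 0.001, -0.0], 'joint_torque': [-0.0, -44.099, -17.715, 0.063, 0.053, -0.0], 'position': [0.231, 0.58, 0.233], 'tool_rot': [0.188, 0.982, -0.001, -0.0], 'ft_force': [0.545, -0.397, 0.467], 'moment': [-0.005, 0.003, -0.014], 'grip_force': 0.0, 'grip_width': 0.087}
```

View pics/top0.png

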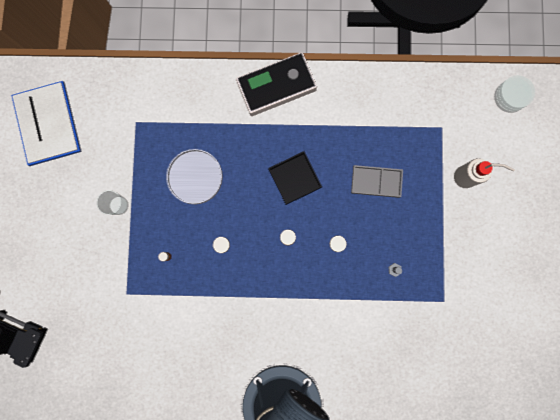

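View pics/scene0.png

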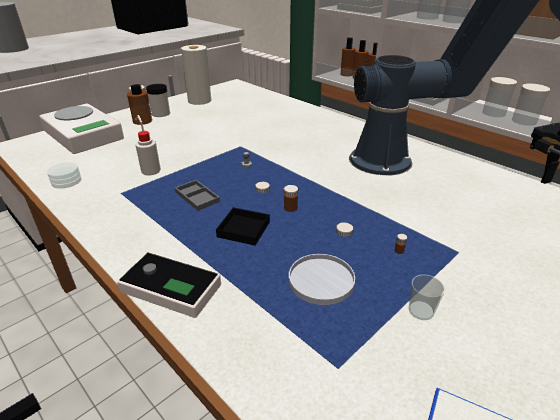

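Top view: dish (194,176), black box (295,178), tray (377,181) with the larger bay on the left. In the near row, left to right, are the small vial (164,257), a cap (221,245), the large vial (288,237), a cap (338,244) and the plug (395,270). The beaker is at (112,203) and the wash bottle at (480,170). The scene view confirms which item is the large vial.

```bash
cat > h.py <<'E'
from rig import robot
import cv2, numpy as np
from scipy.spatial.transform import Rotation as Rn
def ray(c,uv,z):
    K,E=c["intrinsics"],c["extrinsics"]; R,t=E[:3,:3],E[:3,3]
    d=np.array([(uv[0]-K[0,2])/K[0,0],-(uv[1]-K[1,2])/K[1,1],-1.]); o=-R.T@t; d=R.T@d
    return o+d*(z-o[2])/d[2]
def proj(c,P):
    p=c["extrinsics"][:3,:3]@P+c["extrinsics"][:3,3]; q=c["intrinsics"]@(p*[1,-1,-1]); return q[:2]/q[2]
def blobs(m,amin):
    cs,_=cv2.findContours(m.astype(np.uint8)*255,cv2.RETR_EXTERNAL,cv2.CHAIN_APPROX_NONE)
    return [k for k in cs if cv2.contourArea(k)>=amin]
def cen(k):
    m=cv2.moments(k); return np.array([m["m10"]/m["m00"],m["m01"]/m["m00"]])
def to(x,y,z=None,yaw=None):
    "shift (100 mm) and z-turn (90 deg) in tool axes to a world TCP; yaw = angle of tool y from world y"
    o=robot.get_obs(); R=Rn.from_quat(o["tool_rot"]).as_matrix(); p=o["position"]
    z=p[2] if z is None else z
    s=R.T@(np.array([x,y,z])-p)/.1
    cur=np.arctan2(-R[0,1],R[1,1]); t=0 if yaw is None else -(yaw-cur)/(np.pi/2)
    print("shift",s.round(3),"turn",round(t,3),"yaw",round(cur,3),"pos",np.round(p,4))
E
python3 - <<'E'
from h import *
c=robot.camera("top"); im=c["image"]; hsv=cv2.cvtColor(im,cv2.COLOR_RGB2HSV)
sat,v=hsv[...,1],hsv[...,2]
roi=np.zeros(v.shape,bool); roi[128:292,135:440]=1
for nm,m,z,a in(("white/warm",(v>200)&(sat<60)&roi,.016,15),("dish",(v>110)&(sat<90)&roi,.018,800),("dark",(v<60)&roi,.026,500),("greyish",(sat<60)&(v>60)&(v<190)&roi,.018,20)):
    for k in blobs(m,a):
        u=cen(k); r=cv2.minAreaRect(k)
        corners=[ray(c,q,z)[:2].round(3).tolist() for q in cv2.boxPoints(r)] if cv2.contourArea(k)>500 else ''
        print(nm,u.round(1),cv2.contourArea(k),"size px",np.round(r[1],1),[ (zz,ray(c,u,zz)[:2].round(3).tolist()) for zz in (z,.048,.068)],corners)
u=(395,270)
print("plug",ray(c,u,.048))
E
```

```text
white/warm [162.6 256.3] 43.5 size px [7.1 7.8] [(0.016, [0.384, 0.332]), (0.048, [0.384, 0.323]), (0.068, [0.384, 0.317])] 
white/warm [220.8 244.5] 170.0 size px [14.8 14.8] [(0.016, [0.419, 0.175]), (0.048, [0.418, 0.17]), (0.068, [0.418, 0.167])] 
white/warm [337.8 243.4] 170.5 size px [14.8 15.2] [(0.016, [0.428, -0.141]), (0.048, [0.428, -0.137]), (0.068, [0.427, -0.135])] 
white/warm [287.6 236.8] 152.0 size px [14. 14.] [(0.016, [0.443, -0.005]), (0.048, [0.442, -0.005]), (0.068, [0.441, -0.005])] 
white/warm [194.6 176.9] 1991.5 size px [50. 50.] [(0.016, [0.602, 0.253]), (0.048, [0.597, 0.247]), (0.068, [0.594, 0.242])] [[0.67, 0.324], [0.673, 0.186], [0.534, 0.181], [0.532, 0.318]]
dish [377.3 180.5] 1294.0 size px [49.8 27.5] [(0.018, [0.601, -0.246]), (0.048, [0.596, -0.24]), (0.068, [0.593, -0.236])] [[0.569, -0.176], [0.644, -0.182], [0.634, -0.317], [0.559, -0.31]]
dish [193.6 176. ] 2371.0 size px [55. 55.] [(0.018, [0.604, 0.256]), (0.048, [0.599, 0.249]), (0.068, [0.596, 0.245])] [[0.678, 0.335], [0.681, 0.183], [0.529, 0.178], [0.526, 0.328]]
dark [294.6 177.6] 1527.0 size px [40.7 39.4] [(0.026, [0.604, -0.021]), (0.048, [0.6, -0.02]), (0.068, [0.597, -0.02])] [[0.629, 0.052], [0.679, -0.043], [0.58, -0.094], [0.53, 0.001]]
greyish [394.7 269.3] 114.0 size px [13.4 11.6] [(0.018, [0.362, -0.293]), (0.048, [0.363, -0.286]), (0.068, [0.364, -0.281])] 
greyish [376.8 181. ] 1349.5 size px [50.4 28.4] [(0.018, [0.6, -0.245]), (0.048, [0.595, -0.239]), (0.068, [0.592, -0.235])] [[0.566, -0.173], [0.644, -0.18], [0.634, -0.316], [0.556, -0.309]]
greyish [177.6 168.3] 138.5 size px [33.9 54.4] [(0.018, [0.625, 0.301]), (0.048, [0.619, 0.293]), (0.068, [0.616, 0.288])] 
plug [ 0.36149905 -0.28654256  0.048     ]
```

move_arm:
  moves: "-0.9 -1 0 0 0 -0.24 1;-0.9 -1 0 0 0 -0.24 1;-0.9 -1 0 0 0 -0.24 1;-0.9 -1 0 0 0 -0.24 1"
  squeeze: 15

```text
time: 0.55
position: [0.278, 0.4504, 0.2331]
tool_rot: [0.002, 1.0, -0.002, -0.001]
ft_force: [-1.1, -0.4, -0.1]
grip_width: 0.0871
grip_force: 0.0
```

move_arm:
  moves: "-0.4 -1 0 0 0 0 1;-0.4 -1 0 0 0 0 1;-0.4 -1 0 0 0 0 1"

```text
time: 0.85
position: [0.3182, 0.3514, 0.2333]
tool_rot: [0.003, 1.0, -0.001, -0.0]
ft_force: [-0.5, 1.2, -0.2]
grip_width: 0.087
grip_force: 0.0
```

move_arm:
  moves: "-0.4 -1 0 0 0 0 1;-0.4 -1 0 0 0 0 1;-0.4 -1 0 0 0 0 1"

```text
time: 1.15
position: [0.3591, 0.252, 0.2336]
tool_rot: [0.003, 1.0, -0.0, 0.0]
ft_force: [0.3, 0.9, -1.1]
grip_width: 0.0873
grip_force: 0.0
```

move_arm:
  moves: "-0.4 -1 0 0 0 0 1;-0.4 -1 0 0 0 0 1;-0.4 -1 0 0 0 0 1"

```text
time: 1.45
position: [0.4001, 0.152, 0.2339]
tool_rot: [0.004, 1.0, -0.0, 0.001]
ft_force: [-0.6, 0.4, -0.6]
grip_width: 0.0866
grip_force: 0.0
```

move_arm:
  moves: "-0.4 -1 0 0 0 0 1;-0.4 -1 0 0 0 0 1;-0.4 -1 0 0 0 0 1"

```text
time: 1.75
position: [0.4406, 0.0517, 0.234]
tool_rot: [0.003, 1.0, -0.0, 0.002]
ft_force: [-0.5, 0.0, 0.2]
grip_width: 0.087
grip_force: 0.0
```

```bash
python3 - <<'E'
from h import *
c=robot.camera("wrist"); cv2.imwrite("pics/w1.png",c["image"][:,:,::-1])
print(c["intrinsics"].round(1).tolist(),"cam pos",(-c["extrinsics"][:3,:3].T@c["extrinsics"][:3,3]).round(3), "look",-c["extrinsics"][2,:3].round(3))
print("vial top px",proj(c,np.array([.441,-.005,.068])))
to(.441,-.005,.05,0); print(robot.get_obs()["time"])
E
```

```text
[[333.2, 0.0, 284.3], [0.0, 333.2, 207.1], [0.0, 0.0, 1.0]] cam pos [0.36  0.053 0.384] look [ 0.298 -0.002 -0.955]
vial top px [225.52809539 190.4626498 ]
shift [-0.014 -0.577  1.837] turn -0.004 yaw -0.006 pos [0.4395 0.0527 0.2337]
1.8
```

View pics/w1.png

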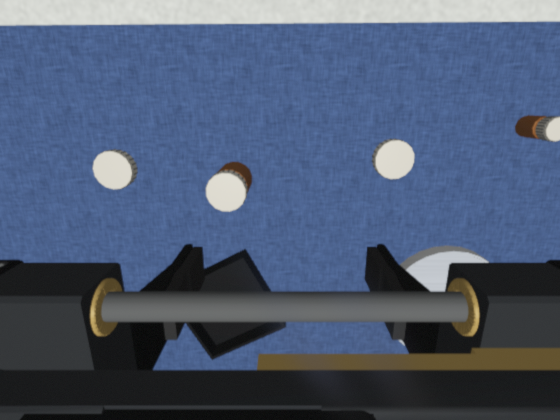

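move_arm:
  moves: "-0.01 -0.58 0.3 0 0 0 1;-0.01 -0.58 1 0 0 0 1;-0.01 -0.58 1 0 0 0 1;-0.01 -0.58 1 0 0 0 1"

```text
time: 2.2
position: [0.4351, -0.0017, 0.1307]
tool_rot: [0.001, 1.0, 0.002, -0.004]
ft_force: [-0.6, -0.2, 0.6]
grip_width: 0.0867
grip_force: 0.0
```

```bash
python3 - <<'E'
from h import *
c=robot.camera("wrist"); im=c["image"]; hsv=cv2.cvtColor(im,cv2.COLOR_RGB2HSV)
m=(hsv[...,2]>170)&(hsv[...,1]<60); m[260:]=0
for k in blobs(m,100):
    u=cen(k); print(u.round(1),cv2.contourArea(k),np.round(cv2.minAreaRect(k)[1]),[ray(c,u,z)[:2].round(4).tolist() for z in(.016,.048,.068)])
to(.441,-.005,.036,0)
E
```

```text
[277.  236.6] 2225.5 [48. 56.] [[0.462, -0.0066], [0.4492, -0.006], [0.4413, -0.0056]]
[114.8 200.8] 2056.5 [55. 48.] [[0.4296, -0.1406], [0.4208, -0.1239], [0.4153, -0.1134]]
[497.1 188. ] 2107.0 [48. 57.] [[0.4199, 0.1746], [0.4122, 0.1534], [0.4074, 0.1402]]
[254.8   1.2] 1334.5 [559.   3.] [[0.2843, -0.0207], [0.293, -0.0184], [0.2984, -0.0169]]
shift [-0.05  -0.034  0.964] turn -0.001 yaw -0.001 pos [ 0.4365 -0.0018  0.1324]
```

move_arm:
  moves: "0 0 0.3 0 0 0 1;0 0 0.6 0 0 0 1;0 0 0.6 0 0 0 1;0 0 0.6 0 0 0 1"

```text
time: 2.65
position: [0.4386, -0.0028, 0.0747]
tool_rot: [0.0, 1.0, -0.0, 0.001]
ft_force: [-0.2, -0.5, 0.2]
grip_width: 0.0877
grip_force: 0.0
```

```bash
python3 - <<'E'
from h import *
to(.441,-.005,.036,0)
E
```

```text
shift [-0.024 -0.022  0.387] turn -0.0 yaw -0.0 pos [ 0.4386 -0.0028  0.0747]
```

move_arm:
  moves: "-0.02 -0.02 0.39 0 0 0 1;-0.02 -0.02 0.39 0 0 0 1;-0.02 -0.02 0.39 0 0 0 1;-0.02 -0.02 0.39 0 0 0 0.3;-0.02 -0.02 0.39 0 0 0 0.3;-0.02 -0.02 0.39 0 0 0 0.3;-0.02 -0.02 0.39 0 0 0 0.3;-0.02 -0.02 0.39 0 0 0 0.3;-0.02 -0.02 0.39 0 0 0 0.3"
  squeeze: 15

```text
time: 3.55
position: [0.4399, -0.0058, 0.0347]
tool_rot: [0.001, 1.0, -0.0, 0.0]
ft_force: [0.6, 0.2, -0.8]
grip_width: 0.0468
grip_force: 0.0
```

move_arm:
  moves: "0 0 0 0 0 0 0.3;0 0 0 0 0 0 0.3;0 0 0 0 0 0 0.3;0 0 -0.1 0 0 0 0.3;0 0 -0.4 0 0 0 0.3;0 0 -0.8 0 0 0 0.3;0 0 -0.8 0 0 0 0.3;0 0 -0.8 0 0 0 0.3"

```text
time: 4.35
position: [0.4403, -0.0059, 0.1156]
tool_rot: [0.001, 1.0, -0.0, 0.001]
ft_force: [-0.3, 0.3, -0.7]
grip_width: 0.0394
grip_force: 15.0
```

```bash
python3 - <<'E'
from h import *
to(.6025,-.218,.1,-.07)
E
```

```text
shift [-1.625 -2.119  0.162] turn 0.043 yaw -0.002 pos [ 0.4403 -0.0059  0.1156]
```

move_arm:
  moves: "-0.3 -0.4 0 0 0 0 0.3;-0.8 -1 0 0 0 0 0.3;-0.8 -1 0 0 0 0 0.3;-0.8 -1 0 0 0 0 0.3"

```text
time: 4.75
position: [0.523, -0.1097, 0.1135]
tool_rot: [0.002, 1.0, -0.001, 0.002]
ft_force: [-0.4, -0.1, -1.4]
grip_width: 0.0397
grip_force: 15.0
```

move_arm:
  moves: "-0.4 -0.5 0 0 0 0 0.3;-0.8 -1 0 0 0 0 0.3;-0.8 -1 0 0 0 0 0.3;-0.8 -1 0 0 0 0 0.3;-0.8 -1 0 0 0 0 0.3"

```text
time: 5.25
position: [0.5976, -0.205, 0.1125]
tool_rot: [0.001, 1.0, 0.001, -0.002]
ft_force: [0.4, 0.5, -1.3]
grip_width: 0.0394
grip_force: 15.0
```

```bash
python3 - <<'E'
from h import *
c=robot.camera("wrist"); cv2.imwrite("pics/w2.png",c["image"][:,:,::-1])
to(.6025,-.218,.042,-.07)
for p in [(.6005,-.245,.018),(.6025,-.218,.004)]: print(proj(c,np.array(p)))
E
```

```text
shift [-0.057 -0.14   0.706] turn 0.044 yaw -0.002 pos [ 0.5972 -0.2042  0.1127]
[231.18249099 217.29611996]
[266.81291877 214.02508405]
```

View pics/w2.png

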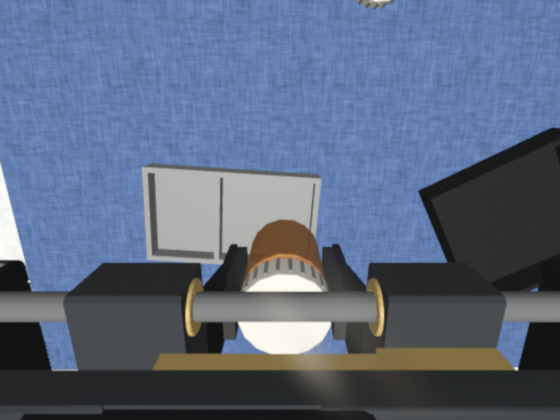

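move_arm:
  moves: "-0.06 -0.14 0.1 0 0 0 0.3;-0.06 -0.14 0.3 0 0 0 0.3;-0.06 -0.14 0.5 0 0 0 0.3;-0.06 -0.14 0.6 0 0 0 0.3;-0.06 -0.14 0.69 0 0 0 0.3;-0.06 -0.14 0.69 0 0 0 0.3;-0.06 -0.14 0.69 0 0 0 0.3"

```text
time: 6.0
position: [0.6058, -0.2202, 0.0458]
tool_rot: [0.001, 1.0, -0.0, 0.0]
ft_force: [0.1, 0.6, -0.7]
grip_width: 0.0396
grip_force: 15.0
```

```bash
python3 - <<'E'
from h import *
to(.6025,-.218,.0387)
E
```

```text
shift [0.033 0.022 0.071] turn 0 yaw -0.002 pos [ 0.6058 -0.2202  0.0458]
```

move_arm:
  moves: "0.03 0.02 0.03 0 0 0 0.3;0.03 0.02 0.05 0 0 0 0.3;0.03 0.02 0.06 0 0 0 0.3;0.03 0.02 0.07 0 0 0 0.3;0.03 0.02 0.07 0 0 0 0.3;0.03 0.02 0.07 0 0 0 0.3"

```text
time: 6.6
position: [0.6026, -0.2182, 0.0386]
tool_rot: [0.001, 1.0, -0.0, 0.0]
ft_force: [-0.7, -0.0, -0.4]
grip_width: 0.0394
grip_force: 15.0
```

move_arm:
  moves: "0 0 0.005 0 0 0 0.3;0 0 0.01 0 0 0 0.3;0 0 0.01 0 0 0 0.3;0 0 0.01 0 0 0 0.3"

```text
time: 7.0
position: [0.6026, -0.2182, 0.0386]
tool_rot: [0.001, 1.0, -0.0, 0.0]
ft_force: [-1.2, 0.3, 5.5]
grip_width: 0.0393
grip_force: 15.0
```

Contact with the floor (5.5 N). Release and rise.

move_arm:
  moves: "0 0 0 0 0 0 0.5;0 0 0 0 0 0 0.6;0 0 0 0 0 0 0.7;0 0 0 0 0 0 0.7;0 0 0 0 0 0 0.7;0 0 0 0 0 0 0.7"

```text
time: 7.6
position: [0.6025, -0.2181, 0.0374]
tool_rot: [0.001, 1.0, 0.0, -0.0]
ft_force: [0.2, 0.4, 0.4]
grip_width: 0.0602
grip_force: 0.0
```

move_arm:
  moves: "0 0 -0.2 0 0 0 0.8;0 0 -0.6 0 0 0 1;0 0 -1 0 0 0 1;0 0 -1 0 0 0 1"

```text
time: 8.0
position: [0.6063, -0.2201, 0.1436]
tool_rot: [0.001, 1.0, -0.003, 0.005]
ft_force: [0.3, -0.9, 0.5]
grip_width: 0.0836
grip_force: 0.0
```

```bash
python3 - <<'E'
from h import *
c=robot.camera("wrist"); im=c["image"]; cv2.imwrite("pics/w3.png",im[:,:,::-1])
hsv=cv2.cvtColor(im,cv2.COLOR_RGB2HSV)
m=(hsv[...,2]>170)&(hsv[...,1]<60); m[345:]=0
for k in blobs(m,300):
    u=cen(k); print(u.round(1),cv2.contourArea(k),ray(c,u,.072)[:3].round(4))
print("expect",proj(c,np.array([.6025,-.218,.072])))
to(.384,.323,.14,0)
E
```

```text
[284.2 340.1] 1729.0 [ 0.707 -0.22   0.072]
[287.7 220.3] 2177.0 [ 0.605  -0.2173  0.072 ]
[ 26.4 151.6] 9646.5 [ 0.5564 -0.3912  0.072 ]
expect [286.62707353 216.91050542]
shift [ 2.215  5.418 -0.025] turn -0.001 yaw -0.002 pos [ 0.6046 -0.2192  0.141 ]
```

View pics/w3.png

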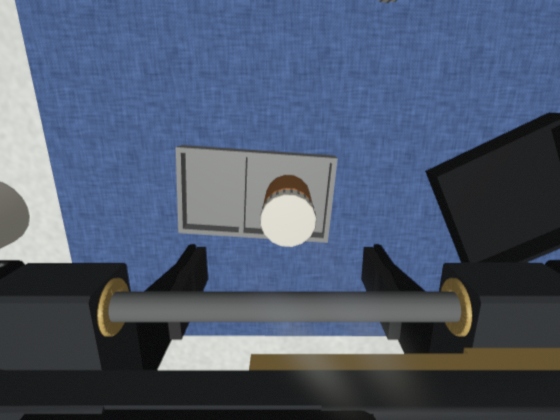

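move_arm:
  moves: "0.4 1 0 0 0 0 1;0.4 1 0 0 0 0 1;0.4 1 0 0 0 0 1"

```text
time: 8.35
position: [0.5573, -0.1123, 0.1355]
tool_rot: [-0.001, 1.0, 0.003, -0.005]
ft_force: [0.8, 0.0, -0.9]
grip_width: 0.0868
grip_force: 0.0
```

move_arm:
  moves: "0.4 1 0 0 0 0 1;0.4 1 0 0 0 0 1;0.4 1 0 0 0 0 1"

```text
time: 8.65
position: [0.5178, -0.0134, 0.136]
tool_rot: [-0.001, 1.0, 0.002, -0.004]
ft_force: [-1.7, -0.8, -0.8]
grip_width: 0.0871
grip_force: 0.0
```

move_arm:
  moves: "0.4 1 0 0 0 0 1;0.4 1 0 0 0 0 1;0.4 1 0 0 0 0 1"

```text
time: 8.95
position: [0.4792, 0.0854, 0.1365]
tool_rot: [-0.001, 1.0, 0.001, -0.003]
ft_force: [0.2, 0.1, 0.3]
grip_width: 0.0869
grip_force: 0.0
```

move_arm:
  moves: "0.4 1 0 0 0 0 1;0.4 1 0 0 0 0 1;0.4 1 0 0 0 0 1"

```text
time: 9.25
position: [0.4408, 0.1849, 0.1368]
tool_rot: [-0.001, 1.0, 0.0, -0.002]
ft_force: [0.3, -0.7, -0.7]
grip_width: 0.0874
grip_force: 0.0
```

move_arm:
  moves: "0.4 1 0 0 0 0 1;0.4 1 0 0 0 0 1;0.4 1 0 0 0 0 1;0.4 1 0 0 0 0 1;0.4 1 0 0 0 0 1"

```text
time: 9.75
position: [0.4045, 0.2812, 0.1372]
tool_rot: [0.001, 1.0, -0.0, 0.0]
ft_force: [0.0, 0.6, 0.1]
grip_width: 0.0871
grip_force: 0.0
```

```bash
python3 - <<'E'
from h import *
c=robot.camera("wrist"); im=c["image"]; hsv=cv2.cvtColor(im,cv2.COLOR_RGB2HSV)
m=(hsv[...,2]>170)&(hsv[...,1]<60); m[260:]=0
for k in blobs(m,100):
    u=cen(k); print(u.round(1),cv2.contourArea(k),np.round(cv2.minAreaRect(k)[1]),[ray(c,u,z)[:2].round(4).tolist() for z in(.016,.048)])
print(proj(c,np.array([.384,.323,.048])))
to(.384,.323,.028,0)
E
```

```text
[161.2 220.2] 1757.5 [46. 49.] [[0.4196, 0.1755], [0.4083, 0.188]]
[338.7 190.5] 684.5 [29. 30.] [[0.3935, 0.3279], [0.3853, 0.3225]]
[382.2  84.4] 47651.5 [559. 259.] [[0.3097, 0.3574], [0.3114, 0.3486]]
[339.50813204 188.75207025]
shift [0.207 0.422 1.093] turn -0.002 yaw -0.003 pos [0.4046 0.2808 0.1373]
```

move_arm:
  moves: "0.2 0.42 0 0 0 0 1;0.2 0.42 0.3 0 0 0 1;0.2 0.42 0.6 0 0 0 1;0.2 0.42 0.6 0 0 0 0.7;0.2 0.42 0.6 0 0 0 0.7;0.2 0.42 0.6 0 0 0 0.7"

```text
time: 10.4
position: [0.385, 0.3239, 0.0786]
tool_rot: [0.002, 1.0, 0.0, 0.001]
ft_force: [-0.1, 0.9, 0.3]
grip_width: 0.0709
grip_force: 0.0
```

```bash
python3 - <<'E'
from h import *
to(.385,.3228,.029,0)
E
```

```text
shift [ 0.001 -0.011  0.496] turn -0.002 yaw -0.004 pos [0.385  0.3239 0.0786]
```

move_arm:
  moves: "0 -0.01 0.3 0 0 0 0.6;0 -0.01 0.5 0 0 0 0.6;0 -0.01 0.5 0 0 0 0.6;0 -0.01 0.5 0 0 0 0.15;0 -0.01 0.5 0 0 0 0.15;0 -0.01 0.5 0 0 0 0.15;0 -0.01 0.5 0 0 0 0.15;0 -0.01 0.5 0 0 0 0.15;0 -0.01 0.5 0 0 0 0.15;0 -0.01 0.5 0 0 0 0.15;0 -0.01 0.5 0 0 0 0.15"
  squeeze: 12

```text
time: 11.5
position: [0.3839, 0.3235, 0.0282]
tool_rot: [0.001, 1.0, 0.0, 0.001]
ft_force: [-0.2, -0.8, 5.3]
grip_width: 0.0237
grip_force: 12.0
```

move_arm:
  moves: "0 0 -0.2 0 0 0 0.15;0 0 -0.6 0 0 0 0.15;0 0 -1 0 0 0.1 0.15;-0.7 -1 -1 0 0 1 0.15;-0.7 -1 -1 0 0 1 0.15;-0.7 -1 -1 0 0 1 0.15;-0.7 -1 -1 0 0 1 0.15;-0.7 -1 -1 0 0 1 0.15;-0.7 -1 -1 0 0 1 0.15;-0.7 -1 -1 0 0 1 0.15;-0.7 -1 -1 0 0 1 0.15;-0.7 -1 -1 0 0 1 0.15"

```text
time: 12.7
position: [0.4529, 0.2231, 0.1274]
tool_rot: [0.685, 0.729, -0.0, -0.0]
ft_force: [-0.0, 0.4, -0.3]
grip_width: 0.0239
grip_force: 12.0
```

```bash
python3 - <<'E'
from h import *
to(.598,-.284,.14,-1.57)
E
```

```text
shift [-5.152  1.13  -0.127] turn 0.039 yaw -1.508 pos [0.4529 0.2231 0.1274]
```

move_arm:
  moves: "-1 0.2 -0.1 0 0 0.04 0.15;-1 0.2 -0.1 0 0 0.04 0.15;-1 0.2 -0.1 0 0 0.04 0.15"

```text
time: 13.0
position: [0.4828, 0.1206, 0.1381]
tool_rot: [0.707, 0.707, 0.001, 0.002]
ft_force: [0.8, 0.1, -0.3]
grip_width: 0.0239
grip_force: 12.0
```

move_arm:
  moves: "-1 0.3 0 0 0 0 0.15;-1 0.3 0 0 0 0 0.15;-1 0.3 0 0 0 0 0.15"

```text
time: 13.3
position: [0.5137, 0.0206, 0.1377]
tool_rot: [0.707, 0.707, 0.001, 0.002]
ft_force: [0.6, 1.2, -0.8]
grip_width: 0.024
grip_force: 12.0
```

move_arm:
  moves: "-1 0.3 0 0 0 0 0.15;-1 0.3 0 0 0 0 0.15;-1 0.3 0 0 0 0 0.15"

```text
time: 13.6
position: [0.5444, -0.0793, 0.1378]
tool_rot: [0.706, 0.708, 0.001, 0.003]
ft_force: [0.2, 0.4, 0.4]
grip_width: 0.0235
grip_force: 12.0
```

move_arm:
  moves: "-1 0.3 0 0 0 0 0.15;-1 0.3 0 0 0 0 0.15;-1 0.3 0 0 0 0 0.15"

```text
time: 13.9
position: [0.5748, -0.1792, 0.1378]
tool_rot: [0.706, 0.708, 0.0, 0.003]
ft_force: [1.1, 0.6, 0.1]
grip_width: 0.0234
grip_force: 12.0
```

move_arm:
  moves: "-0.9 0.3 0 0 0 0 0.15;-0.9 0.3 0 0 0 0 0.15;-0.9 0.3 0 0 0 0 0.15;-0.9 0.3 0 0 0 0 0.15;-0.9 0.3 0 0 0 0 0.15"

```text
time: 14.4
position: [0.6015, -0.2618, 0.1368]
tool_rot: [0.705, 0.71, -0.0, -0.002]
ft_force: [0.1, 0.0, -0.4]
grip_width: 0.0236
grip_force: 12.0
```

```bash
python3 - <<'E'
from h import *
c=robot.camera("wrist"); cv2.imwrite("pics/w4.png",c["image"][:,:,::-1])
to(.598,-.284,.033,-1.57)
E
```

```text
shift [-0.224 -0.036  1.04 ] turn 0.004 yaw -1.563 pos [ 0.6017 -0.2617  0.137 ]
```

View pics/w4.png

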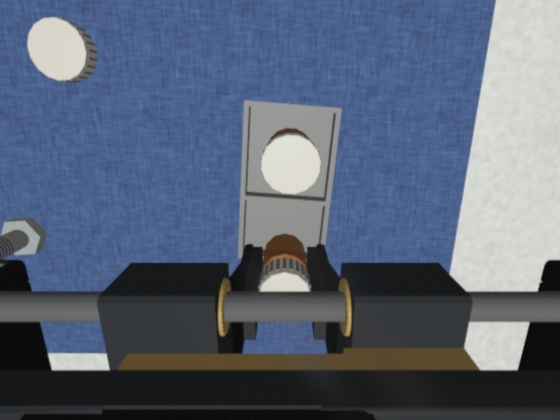

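move_arm:
  moves: "-0.22 -0.04 0 0 0 0 0.15;-0.22 -0.04 0 0 0 0 0.15;-0.22 -0.04 0.3 0 0 0 0.15;-0.22 -0.04 0.6 0 0 0 0.15;-0.22 -0.04 0.8 0 0 0 0.15;-0.22 -0.04 0.95 0 0 0 0.15;-0.22 -0.04 0.95 0 0 0 0.15;-0.22 -0.04 0.95 0 0 0 0.15"

```text
time: 15.25
position: [0.599, -0.286, 0.0429]
tool_rot: [0.705, 0.709, 0.0, 0.0]
ft_force: [1.5, 0.1, 0.8]
grip_width: 0.0234
grip_force: 12.0
```

```bash
python3 - <<'E'
from h import *
to(.598,-.284,.0325,-1.57)
E
```

```text
shift [ 0.02  -0.01   0.104] turn 0.004 yaw -1.564 pos [ 0.599  -0.286   0.0429]
```

move_arm:
  moves: "0.02 -0.01 0.05 0 0 0 0.15;0.02 -0.01 0.08 0 0 0 0.15;0.02 -0.01 0.09 0 0 0 0.15;0.02 -0.01 0.1 0 0 0 0.15;0.02 -0.01 0.1 0 0 0 0.15;0.02 -0.01 0.1 0 0 0 0.15"

```text
time: 15.85
position: [0.5977, -0.2846, 0.0327]
tool_rot: [0.705, 0.709, 0.0, 0.0]
ft_force: [-0.7, 0.2, -0.1]
grip_width: 0.024
grip_force: 12.0
```

move_arm:
  moves: "0 0 0.005 0 0 0 0.15;0 0 0.01 0 0 0 0.15;0 0 0.01 0 0 0 0.15;0 0 0.01 0 0 0 0.15"

```text
time: 16.25
position: [0.5978, -0.2847, 0.0323]
tool_rot: [0.705, 0.709, -0.0, 0.0]
ft_force: [-0.8, 1.2, 4.4]
grip_width: 0.0235
grip_force: 12.0
```

move_arm:
  moves: "0 0 0 0 0 0 0.3;0 0 0 0 0 0 0.45;0 0 0 0 0 0 0.5;0 0 0 0 0 0 0.5;0 0 0 0 0 0 0.5"

```text
time: 16.75
position: [0.5976, -0.2844, 0.0313]
tool_rot: [0.705, 0.709, -0.0, -0.0]
ft_force: [0.5, -0.4, 0.7]
grip_width: 0.0423
grip_force: 0.0
```

move_arm:
  moves: "0 0 -0.2 0 0 0 0.5;0 0 -0.6 0 0 0 0.7;0 0 -1 0 0 0 0.9;0 0 -1 0 0 0 0.9;0 0 -1 0 0 0 0.9"

```text
time: 17.25
position: [0.5982, -0.2848, 0.1328]
tool_rot: [0.705, 0.709, 0.0, 0.001]
ft_force: [0.2, -0.0, 0.3]
grip_width: 0.0676
grip_force: 0.0
```

```bash
python3 - <<'E'
from h import *
c=robot.camera("wrist"); cv2.imwrite("pics/w5.png",c["image"][:,:,::-1])
print(proj(c,np.array([.598,-.2845,.052])))
to(.4296,-.1406,.06,-1.57)
E
```

```text
[282.74182145 220.52308359]
shift [ 1.446 -1.667  0.714] turn 0.003 yaw -1.565 pos [ 0.5972 -0.2842  0.1313]
```

View pics/w5.png

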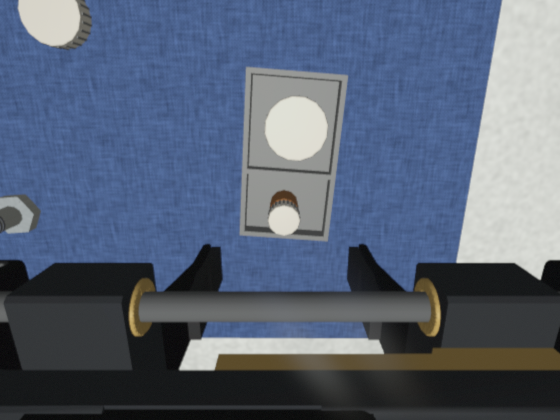

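Both vials stand upright in their bays: large at (296,128), small at (284,219). Caps next.

move_arm:
  moves: "0.72 -0.83 0 0 0 0 1;0.72 -0.83 0 0 0 0 1;0.72 -0.83 0 0 0 0 1"

```text
time: 17.6
position: [0.5058, -0.2063, 0.1284]
tool_rot: [0.704, 0.71, -0.002, -0.008]
ft_force: [-0.4, 0.7, 0.0]
grip_width: 0.086
grip_force: 0.0
```

move_arm:
  moves: "0.72 -0.83 0.5 0 0 0 1;0.72 -0.83 0.5 0 0 0 1;0.72 -0.83 0.5 0 0 0 1;0.72 -0.83 0.5 0 0 0 1;0.72 -0.83 0.5 0 0 0 1"

```text
time: 18.1
position: [0.4316, -0.142, 0.081]
tool_rot: [0.705, 0.709, 0.0, 0.0]
ft_force: [1.6, -0.7, -0.2]
grip_width: 0.0871
grip_force: 0.0
```

```bash
python3 - <<'E'
from h import *
to(.4296,-.1406,.014,-1.57)
c=robot.camera("wrist"); im=c["image"]; hsv=cv2.cvtColor(im,cv2.COLOR_RGB2HSV)
m=(hsv[...,2]>170)&(hsv[...,1]<60); m[345:]=0
for k in blobs(m,500):
    u=cen(k); print(u.round(1),cv2.contourArea(k),np.round(cv2.minAreaRect(k)[1]),ray(c,u,.016).round(4))
E
```

```text
shift [ 0.015 -0.02   0.67 ] turn 0.003 yaw -1.565 pos [ 0.4316 -0.142   0.081 ]
[281.5 226. ] 2758.5 [58. 61.] [ 0.4305 -0.1401  0.016 ]
[ 32.5 147.9] 16053.5 [ 86. 262.] [ 0.2702 -0.0875  0.016 ]
```

move_arm:
  moves: "0.01 -0.02 0.3 0 0 0 0.9;0.01 -0.02 0.55 0 0 0 0.8;0.01 -0.02 0.65 0 0 0 0.7;0.01 -0.02 0.65 0 0 0 0.35;0.01 -0.02 0.65 0 0 0 0.35;0.01 -0.02 0.65 0 0 0 0.35;0.01 -0.02 0.65 0 0 0 0.35;0.01 -0.02 0.65 0 0 0 0.35;0.01 -0.02 0.65 0 0 0 0.35;0.01 -0.02 0.65 0 0 0 0.35"
  squeeze: 12

```text
time: 19.15
position: [0.4295, -0.141, 0.0174]
tool_rot: [0.705, 0.709, 0.0, 0.001]
ft_force: [-0.1, 0.4, 6.9]
grip_width: 0.0435
grip_force: 12.0
```

move_arm:
  moves: "0 0 -0.1 0 0 0 0.35;0 0 -0.4 0 0 0 0.35;0.3 0.1 -0.8 0 0 0 0.35;1 0.4 -0.8 0 0 0 0.35;1 0.4 -0.8 0 0 0 0.35;1 0.4 -0.8 0 0 0 0.35"

```text
time: 19.75
position: [0.4689, -0.0376, 0.0977]
tool_rot: [0.703, 0.711, 0.001, 0.001]
ft_force: [-0.1, 0.8, -0.2]
grip_width: 0.0436
grip_force: 12.0
```

move_arm:
  moves: "1 0.4 0 0 0 0 0.35;1 0.4 0 0 0 0 0.35;1 0.4 0 0 0 0 0.35"

```text
time: 20.05
position: [0.5089, 0.0629, 0.0969]
tool_rot: [0.704, 0.711, 0.001, 0.001]
ft_force: [-0.6, -1.2, 0.6]
grip_width: 0.0434
grip_force: 12.0
```

move_arm:
  moves: "1 0.4 0 0 0 0 0.35;1 0.4 0 0 0 0 0.35;1 0.4 0 0 0 0 0.35"

```text
time: 20.35
position: [0.5488, 0.1631, 0.0969]
tool_rot: [0.704, 0.711, 0.001, 0.001]
ft_force: [0.2, -0.6, -0.0]
grip_width: 0.0436
grip_force: 12.0
```

move_arm:
  moves: "1 0.4 0 0 0 0 0.35;1 0.4 0 0 0 0 0.35;1 0.4 0 0 0 0 0.35;1 0.4 0 0 0 0 0.35;1 0.4 0 0 0 0 0.35"

```text
time: 20.85
position: [0.585, 0.2583, 0.096]
tool_rot: [0.705, 0.709, -0.002, -0.001]
ft_force: [-0.3, 0.3, 0.8]
grip_width: 0.0435
grip_force: 12.0
```

```bash
python3 - <<'E'
from h import *
c=robot.camera("wrist"); cv2.imwrite("pics/w6.png",c["image"][:,:,::-1])
print([proj(c,np.array([x,y,.018])).round() for x,y in((.603,.254),(.678,.254),(.528,.254),(.603,.329))])
to(.603,.282,.06,-1.57)
E
```

```text
[array([308., 228.]), array([411., 229.]), array([206., 227.]), array([311., 122.])]
shift [0.239 0.181 0.36 ] turn 0.002 yaw -1.566 pos [0.5851 0.2581 0.0961]
```

View pics/w6.png

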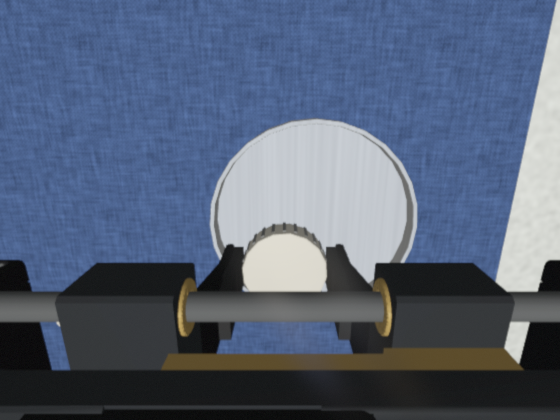

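move_arm:
  moves: "0.25 0.21 0 0 0 0 0.35;0.25 0.21 0.3 0 0 0 0.35;0.25 0.21 0.5 0 0 0 0.35;0.25 0.21 0.65 0 0 0 0.35;0.25 0.21 0.65 0 0 0 0.35;0.25 0.21 0.65 0 0 0 0.35"

```text
time: 21.5
position: [0.6072, 0.2846, 0.0317]
tool_rot: [0.705, 0.709, -0.0, -0.0]
ft_force: [0.6, 0.3, -0.1]
grip_width: 0.0435
grip_force: 12.0
```

```bash
python3 - <<'E'
from h import *
to(.606,.283,.0214,-1.57)
E
```

```text
shift [-0.016 -0.012  0.103] turn 0.003 yaw -1.566 pos [0.6072 0.2846 0.0317]
```

move_arm:
  moves: "-0.01 -0.01 0.06 0 0 0 0.35;-0.01 -0.01 0.09 0 0 0 0.35;-0.01 -0.01 0.1 0 0 0 0.35;-0.01 -0.01 0.11 0 0 0 0.35;-0.01 -0.01 0.11 0 0 0 0.35;-0.01 -0.01 0.11 0 0 0 0.35"

```text
time: 22.1
position: [0.6062, 0.2846, 0.0215]
tool_rot: [0.705, 0.709, 0.0, 0.0]
ft_force: [-1.2, -1.1, 5.5]
grip_width: 0.0431
grip_force: 12.0
```

move_arm:
  moves: "0 0 0 0 0 0 0.55;0 0 0 0 0 0 0.65;0 0 0 0 0 0 0.65;0 0 0 0 0 0 0.65;0 0 -0.3 0 0 0 0.65;0 0 -0.6 0 0 0 0.7;-0.5 -0.9 -0.6 0 0 0 1;-0.5 -0.9 -0.6 0 0 0 1;-0.5 -0.9 -0.6 0 0 0 1"

```text
time: 23.0
position: [0.5046, 0.2307, 0.0789]
tool_rot: [0.705, 0.709, -0.008, -0.005]
ft_force: [-1.0, 0.2, 0.1]
grip_width: 0.0772
grip_force: 0.0
```

move_arm:
  moves: "-0.6 -0.96 0 0 0 0 1;-0.6 -0.96 0 0 0 0 1;-0.6 -0.96 0 0 0 0 1;-0.6 -0.96 0 0 0 0 1;-0.6 -0.96 0 0 0 0 1"

```text
time: 23.5
position: [0.4229, 0.1738, 0.0808]
tool_rot: [0.705, 0.709, 0.001, 0.001]
ft_force: [-0.0, 0.3, 0.5]
grip_width: 0.0867
grip_force: 0.0
```

```bash
python3 - <<'E'
from h import *
to(.42,.1748,.016,-1.57)
c=robot.camera("wrist"); im=c["image"]; hsv=cv2.cvtColor(im,cv2.COLOR_RGB2HSV)
m=(hsv[...,2]>170)&(hsv[...,1]<60); m[345:]=0
for k in blobs(m,500):
    u=cen(k); print(u.round(1),cv2.contourArea(k),np.round(cv2.minAreaRect(k)[1]),ray(c,u,.016).round(4))
E
```

```text
shift [ 0.01  -0.031  0.648] turn 0.003 yaw -1.565 pos [0.4229 0.1738 0.0808]
[279.4 225.8] 2766.5 [58. 61.] [0.4205 0.176  0.016 ]
[513.8 114.2] 16832.0 [222. 101.] [0.5669 0.2508 0.016 ]
[ 38.  144.4] 19170.0 [262.  96.] [0.2662 0.2308 0.016 ]
```

move_arm:
  moves: "0.02 -0.03 0.3 0 0 0 0.9;0.02 -0.03 0.55 0 0 0 0.8;0.02 -0.03 0.65 0 0 0 0.7;0.02 -0.03 0.65 0 0 0 0.35;0.02 -0.03 0.65 0 0 0 0.35;0.02 -0.03 0.65 0 0 0 0.35;0.02 -0.03 0.65 0 0 0 0.35;0.02 -0.03 0.65 0 0 0 0.35;0.02 -0.03 0.65 0 0 0 0.35;0.02 -0.03 0.65 0 0 0 0.35"
  squeeze: 12

```text
time: 24.55
position: [0.4185, 0.1755, 0.0163]
tool_rot: [0.705, 0.709, 0.001, 0.001]
ft_force: [0.1, 1.1, 6.4]
grip_width: 0.0441
grip_force: 12.0
```

move_arm:
  moves: "0 0 -0.1 0 0 0 0.35;0 0 -0.4 0 0 0 0.35;0 0 -0.8 0 0 0 0.35;0.2 0.9 -0.8 0 0 0 0.35;0.2 0.9 -0.8 0 0 0 0.35;0.2 0.9 -0.8 0 0 0 0.35;0.2 0.9 -0.8 0 0 0 0.35;0.2 0.9 -0.8 0 0 0 0.35"

```text
time: 25.35
position: [0.5054, 0.1956, 0.0952]
tool_rot: [0.705, 0.709, -0.002, -0.001]
ft_force: [-1.0, 0.6, 0.8]
grip_width: 0.0434
grip_force: 12.0
```

```bash
python3 - <<'E'
from h import *
c=robot.camera("wrist"); cv2.imwrite("pics/w7.png",c["image"][:,:,::-1])
to(.606,.228,.06,-1.57)
E
```

```text
shift [0.318 1.01  0.348] turn 0.003 yaw -1.565 pos [0.5053 0.1956 0.0951]
```

View pics/w7.png

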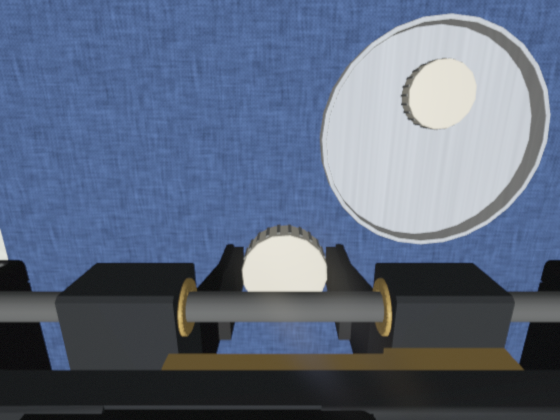

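move_arm:
  moves: "0.35 1 0 0 0 0 0.35;0.35 1 0 0 0 0 0.35;0.35 1 0 0 0 0 0.35;0.35 1 0.3 0 0 0 0.35;0.35 1 0.5 0 0 0 0.35;0.35 1 0.65 0 0 0 0.35;0.35 1 0.65 0 0 0 0.35;0.35 1 0.65 0 0 0 0.35"

```text
time: 26.2
position: [0.6069, 0.2315, 0.0305]
tool_rot: [0.705, 0.709, -0.0, -0.0]
ft_force: [-0.3, -0.7, -0.7]
grip_width: 0.0432
grip_force: 12.0
```

```bash
python3 - <<'E'
from h import *
to(.606,.231,.0203,-1.57)
E
```

```text
shift [-0.004 -0.009  0.102] turn 0.003 yaw -1.565 pos [0.6069 0.2315 0.0305]
```

move_arm:
  moves: "0 -0.01 0.06 0 0 0 0.35;0 -0.01 0.09 0 0 0 0.35;0 -0.01 0.1 0 0 0 0.35;0 -0.01 0.11 0 0 0 0.35;0 -0.01 0.11 0 0 0 0.35;0 -0.01 0.11 0 0 0 0.35"

```text
time: 26.8
position: [0.6066, 0.2316, 0.0204]
tool_rot: [0.705, 0.709, 0.0, 0.0]
ft_force: [-1.8, -1.6, 5.3]
grip_width: 0.0432
grip_force: 12.0
```

move_arm:
  moves: "0 0 0 0 0 0 0.55;0 0 0 0 0 0 0.65;0 0 0 0 0 0 0.65;0 0 0 0 0 0 0.65;0 0 -0.3 0 0 0 0.65;0 0 -0.6 0 0 0 0.7;0 0 -0.9 0 0 0 0.7;0 0 -0.9 0 0 0 0.7;0 0 -0.9 0 0 0 0.7"

```text
time: 27.7
position: [0.6068, 0.2316, 0.1101]
tool_rot: [0.705, 0.709, 0.001, 0.0]
ft_force: [-0.1, 0.1, -0.4]
grip_width: 0.0609
grip_force: 0.0
```

```bash
python3 - <<'E'
from h import *
c=robot.camera("wrist"); cv2.imwrite("pics/w8.png",c["image"][:,:,::-1])
E
```

move_arm:
  moves: "-1 -0.48 0 0 0 0 0.7;-1 -0.48 0 0 0 0 0.7;-1 -0.48 0 0 0 0 0.7"

```text
time: 28.05
position: [0.5544, 0.128, 0.1073]
tool_rot: [0.706, 0.708, -0.004, -0.003]
ft_force: [0.2, 0.3, -0.3]
grip_width: 0.0606
grip_force: 0.0
```

move_arm:
  moves: "-1 -0.48 0 0 0 0 0.7;-1 -0.48 0 0 0 0 0.7;-1 -0.48 0 0 0 0 0.7"

```text
time: 28.35
position: [0.5086, 0.0283, 0.1082]
tool_rot: [0.706, 0.708, -0.002, -0.002]
ft_force: [-1.0, -0.5, 0.2]
grip_width: 0.061
grip_force: 0.0
```

move_arm:
  moves: "-1 -0.48 0 0 0 0 0.7;-1 -0.48 0 0 0 0 0.7;-1 -0.48 0 0 0 0 0.7"

```text
time: 28.65
position: [0.4629, -0.0718, 0.1087]
tool_rot: [0.706, 0.708, -0.001, -0.001]
ft_force: [-0.5, -0.6, -0.0]
grip_width: 0.061
grip_force: 0.0
```

move_arm:
  moves: "-1 -0.48 0 0 0 0 0.7;-1 -0.48 0 0 0 0 0.7;-1 -0.48 0 0 0 0 0.7"

```text
time: 28.95
position: [0.4168, -0.1728, 0.109]
tool_rot: [0.707, 0.708, -0.0, 0.0]
ft_force: [0.4, 0.1, -0.3]
grip_width: 0.0612
grip_force: 0.0
```

move_arm:
  moves: "-1 -0.48 0 0 0 0 0.7;-1 -0.48 0 0 0 0 0.7;-1 -0.48 0 0 0 0 0.7;-1 -0.48 0 0 0 0 0.7;-1 -0.48 0 0 0 0 0.7"

```text
time: 29.45
position: [0.3699, -0.2682, 0.1092]
tool_rot: [0.705, 0.709, 0.0, -0.001]
ft_force: [0.3, 0.4, 0.1]
grip_width: 0.0609
grip_force: 0.0
```

```bash
python3 - <<'E'
from h import *
c=robot.camera("wrist"); im=c["image"]
cv2.imwrite("pics/w9.png",np.hstack([cv2.imread("pics/w8.png"),im[:,:,::-1]])[:,::1][::1] if 0 else cv2.resize(np.hstack([cv2.imread("pics/w8.png"),im[:,:,::-1]]),(800,300)))
to(.362,-.288,.027,-1.57)
hsv=cv2.cvtColor(im,cv2.COLOR_RGB2HSV)
m=(hsv[...,1]<70); m[262:]=0
for k in blobs(m,300):
    u=cen(k); print(u.round(1),cv2.contourArea(k),cv2.boundingRect(k),[ray(c,u,z)[:2].round(4).tolist() for z in(.01,.048)])
print(proj(c,np.array([.362,-.288,.048])),proj(c,np.array([.362,-.288,.01])))
E
```

```text
shift [-0.203 -0.08   0.822] turn 0.004 yaw -1.563 pos [ 0.3699 -0.2678  0.1092]
[275.9 242.9] 1298.5 (254, 223, 45, 39) [[0.3639, -0.2933], [0.3649, -0.277]]
[540.7 200.4] 4456.0 (507, 93, 53, 169) [[0.5703, -0.2561], [0.5399, -0.2455]]
[ 83.8 133.7] 43646.5 (0, 0, 181, 262) [[0.2225, -0.2073], [0.245, -0.2041]]
[271.78258208 257.39851562] [273.55983729 236.82504253]
```

View pics/w9.png

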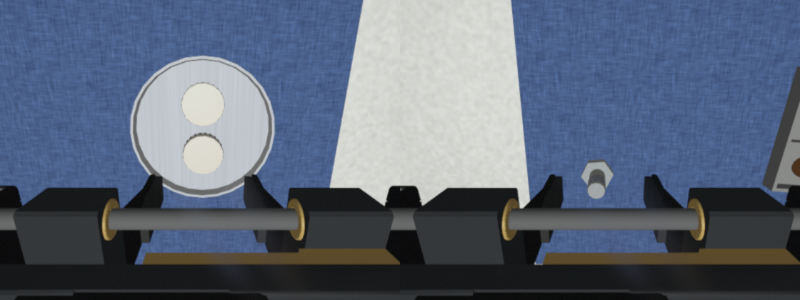

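move_arm:
  moves: "-0.25 -0.06 0 0 0 0 0.7;-0.25 -0.06 0.4 0 0 0 0.7;-0.25 -0.06 0.8 0 0 0 0.7;-0.25 -0.06 0.8 0 0 0 0.7;-0.25 -0.06 0.8 0 0 0 0.7;-0.25 -0.06 0.8 0 0 0 0.5"
  squeeze: 25

```text
time: 30.1
position: [0.3648, -0.2947, 0.0312]
tool_rot: [0.704, 0.71, -0.0, 0.001]
ft_force: [0.0, -0.6, 0.3]
grip_width: 0.0574
grip_force: 0.0
```

move_arm:
  moves: "0 0 0 0 0 0 0.1;0 0 0 0 0 0 0.1;0 0 0 0 0 0 0.1;0 0 0 0 0 0 0.1;0 0 0 0 0 0 0.1;0 0 0 0 0 0 0.1;0 0 0 0 0 0 0.1;0 0 0 0 0 0 0.1"

```text
time: 30.9
position: [0.3636, -0.295, 0.0297]
tool_rot: [0.705, 0.709, -0.0, 0.0]
ft_force: [-0.9, 0.2, 4.9]
grip_width: 0.017
grip_force: 25.0
```

```bash
python3 - <<'E'
from h import *
to(.6045,-.021,.09,-1.57)
E
```

```text
shift [ 2.725  2.425 -0.603] turn 0.003 yaw -1.565 pos [ 0.3636 -0.295   0.0297]
```

move_arm:
  moves: "0 0 -0.2 0 0 0 0.1;0 0 -0.5 0 0 0 0.1;0 0 -0.9 0 0 0 0.1;0.9 0.8 -0.9 0 0 0 0.1;0.9 0.8 -0.9 0 0 0 0.1;0.9 0.8 -0.9 0 0 0 0.1"

```text
time: 31.5
position: [0.4446, -0.2018, 0.1197]
tool_rot: [0.704, 0.71, 0.0, -0.0]
ft_force: [-0.1, -0.1, -2.0]
grip_width: 0.0176
grip_force: 25.0
```

move_arm:
  moves: "0.9 0.8 0 0 0 0 0.1;0.9 0.8 0 0 0 0 0.1;0.9 0.8 0 0 0 0 0.1"

```text
time: 31.8
position: [0.5247, -0.1108, 0.1192]
tool_rot: [0.704, 0.71, 0.001, 0.0]
ft_force: [-0.1, -0.6, -1.7]
grip_width: 0.0172
grip_force: 25.0
```

move_arm:
  moves: "0.8 0.7 0 0 0 0 0.1;0.8 0.7 0 0 0 0 0.1;0.8 0.7 0 0 0 0 0.1;0.8 0.7 0 0 0 0 0.1;0.8 0.7 0 0 0 0 0.1"

```text
time: 32.3
position: [0.5906, -0.0338, 0.1187]
tool_rot: [0.705, 0.709, -0.001, -0.001]
ft_force: [0.0, -1.0, -1.2]
grip_width: 0.017
grip_force: 25.0
```

```bash
python3 - <<'E'
from h import *
c=robot.camera("wrist"); cv2.imwrite("pics/w10.png",c["image"][:,:,::-1])
to(.6045,-.021,.0337,-1.57)
print(proj(c,np.array([.6045,-.021,.026])))
E
```

```text
shift [0.132 0.142 0.852] turn 0.003 yaw -1.566 pos [ 0.5906 -0.0343  0.1189]
[301.9888087  200.06872772]
```

View pics/w10.png

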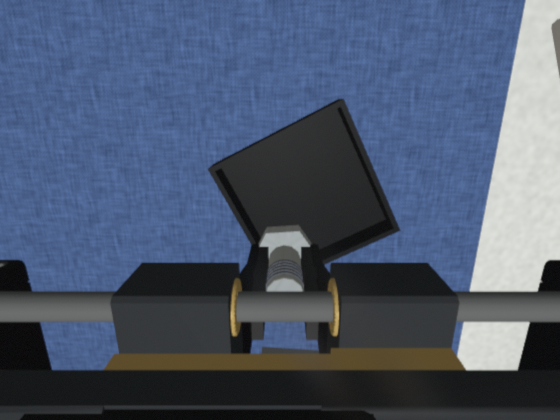

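move_arm:
  moves: "0.14 0.15 0 0 0 0 0.1;0.14 0.15 0.3 0 0 0 0.1;0.14 0.15 0.6 0 0 0 0.1;0.14 0.15 0.75 0 0 0 0.1;0.14 0.15 0.75 0 0 0 0.1;0.14 0.15 0.75 0 0 0 0.1;0.14 0.15 0.75 0 0 0 0.1"

```text
time: 33.05
position: [0.608, -0.0201, 0.0459]
tool_rot: [0.705, 0.709, 0.001, 0.001]
ft_force: [1.2, 0.9, -0.7]
grip_width: 0.0172
grip_force: 25.0
```

```bash
python3 - <<'E'
from h import *
to(.6045,-.021,.0337,-1.57)
E
```

```text
shift [-0.009 -0.035  0.122] turn 0.003 yaw -1.565 pos [ 0.608  -0.0201  0.0459]
```

move_arm:
  moves: "-0.01 -0.03 0.06 0 0 0 0.1;-0.01 -0.03 0.1 0 0 0 0.1;-0.01 -0.03 0.11 0 0 0 0.1;-0.01 -0.03 0.12 0 0 0 0.1;-0.01 -0.03 0.13 0 0 0 0.1;-0.01 -0.03 0.13 0 0 0 0.1"

```text
time: 33.65
position: [0.6036, -0.0204, 0.0337]
tool_rot: [0.705, 0.709, -0.0, -0.0]
ft_force: [-3.8, 0.2, 12.4]
grip_width: 0.0175
grip_force: 25.0
```

Contact. Release, rise and look.

move_arm:
  moves: "0 0 0 0 0 0 0.25;0 0 0 0 0 0 0.35;0 0 0 0 0 0 0.45;0 0 0 0 0 0 0.45;0 0 0 0 0 0 0.45;0 0 -0.2 0 0 0 0.45;0 0 -0.5 0 0 0 0.45;0 0 -1 0 0 0 0.45;0 0 -1 0 0 0 0.45"

```text
time: 34.55
position: [0.6087, -0.0213, 0.1376]
tool_rot: [0.705, 0.709, 0.004, 0.006]
ft_force: [1.3, 0.0, 0.1]
grip_width: 0.0392
grip_force: 0.0
```

move_arm:
  moves: "0.5 -0.8 -0.8 0 0 0 0.45;0.5 -0.8 -0.8 0 0 0 0.45;0.5 -0.8 -0.8 0 0 0 0.45;0.5 -0.8 -0.8 0 0 0 0.45"

```text
time: 34.95
position: [0.5224, 0.0304, 0.2132]
tool_rot: [0.704, 0.71, 0.001, 0.001]
ft_force: [0.2, -0.3, 1.1]
grip_width: 0.0392
grip_force: 0.0
```

move_arm:
  moves: "0 -0.8 -0.3 0 0 0 0.45;0 -0.8 -0.3 0 0 0 0.45;0 -0.8 -0.3 0 0 0 0.45;0 -0.8 -0.3 0 0 0 0.45"

```text
time: 35.35
position: [0.4447, 0.028, 0.2413]
tool_rot: [0.705, 0.709, 0.0, 0.001]
ft_force: [0.8, -0.3, -0.4]
grip_width: 0.0392
grip_force: 0.0
```

```bash
python3 - <<'E'
from h import *
a=robot.camera("scene")["image"][120:340,150:460]; b=robot.camera("top")["image"][120:240,90:510]
cv2.imwrite("pics/end.png",np.vstack([cv2.resize(a,(560,397)),cv2.resize(b,(560,160))])[:,:,::-1])
E
```

```text
(no output)
```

View pics/end.png

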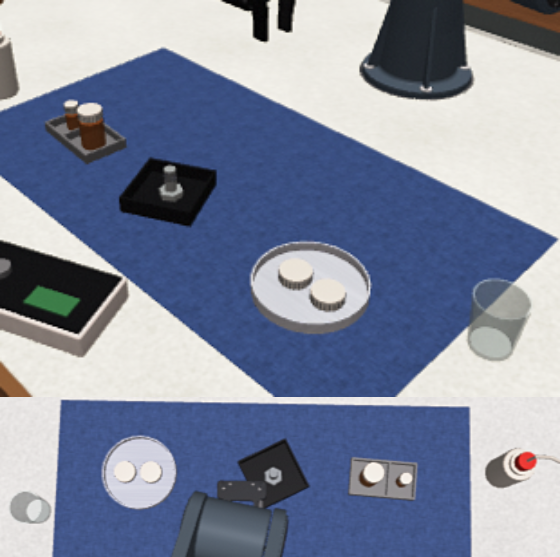

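The picture shows both vials upright in the tray at (90,125) and (72,113), the plug on its head in the box at (170,185), and both caps flat in the dish at (295,273) and (328,293). The bottle and beaker have not moved.

```bash
python3 -c "
from rig import robot
print(robot.hand_in())"
```

```text
the job is handed in; nothing more can be done
None
```

The job is handed in at about 35 s: both vials upright in their bays, both caps flat side by side in the dish, the plug on its hex head in the box, and the wash bottle and beaker untouched.

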